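Slide the blue-banded chart board out over the riser's edge

ROBOT

A 6-joint arm with a two-finger parallel gripper is mounted at the origin on the work surface. World frame = base frame: x ahead of the robot, y to its left, z up, the work surface at z = 0. Lengths are in mm, angles in degrees, forces in N, time in s.
With the tool pointing down it reaches from about 325 to 925 mm from the base axis. Payload 3.1 kg.
Tool frame: the origin (TCP) lies at the very end of the fingers, on their centre line; the grasp point (between the pads) lies grasp_offset behind it (grasp_offset is the distance from the TCP to the grasp point, in mm); z points along the fingers, x is the direction in which the jaws open and shut, and the axes are right-handed (so a half turn about z gives the same grasp; the last joint's range is limited). The gripper opens to 85 mm and grips with 20 to 120 N. Pads are 22 mm wide; open, the fingers measure 114 mm over their backs; the gripper's body (76 mm by 85 mm) begins 54 mm behind the grasp point. The pads swing forward as they close: fully open they stand 13 mm farther back than shut.
Start: joints at [70.749, 12.427, 92.441, -0, 75.132, -6.429], TCP at [138.69, 609.43, 231.3] pointing down, gripper open.
Joint ranges: [-157.48, 157.48], [-44.54, 120.13], [17.64, 146.25], [-64.5, 244.5], [7.68, 150.69], [-147.95, 147.95]. Speed limits (degrees/s): [159.86, 159.86, 180, 180, 180, 180].

INTERFACE

Orientations are given as [roll, pitch, yaw] about the fixed x, y, z axes, in that order (R = Rz(yaw) Ry(pitch) Rx(roll)).
In Python, from station import * gives the robot as it stands. Calls block until the motion is done:
- goto(position, orientation): joint-space move of the TCP to a pose.
- move_l(position, attitude=None, speed=150): straight line of the TCP; attitude=None keeps the orientation; speed is the mean speed in mm/s.
- move_j(angles): joint-space move.
- grip(opening, squeeze=None): finger opening in mm; squeeze is the grip in N (None keeps the last); returns when the fingers have stopped.
- wait(seconds).
- solve_ik(position, orientation): joint angles nearest the present ones, or None.
- get_obs(): the state.
- get_image(name): name is "scene" or "top" or "wrist"; returns the picture (420x560x3 uint8, red, green, blue); there is no depth.
- get_calibration(name): a dict with "fx", "fy", "cx", "cy" (pixels), "R" (3x3) and "t" (3): a world point X has camera coordinates R X + t; the wrist camera has in their place "mount" (4x4, takes a point from camera to tool coordinates, whose origin is the TCP and whose axes are the tool frame's). Camera axes: x right, y down, z forward; pixel columns grow to the right and rows downward; lengths in mm; the calibration is good to about 2 mm. A picture is of the moment at which its call begins: read the wrist's pose just before it. get_calibration takes no time and is no camera call.
A pose or a line that the arm cannot do raises Unreachable and nothing moves.
- sign_off(): hands the job in, once; it reports no verdict.
Trained networks look in the newest picture that a camera, given by its name, has taken for a name from the list of things; names that differ only in an ending like _2 or _b are one class to them, and where a whole thing is asked for, a point or a joint stands for the part that bears it (a point fixed in the world has none). Each returns a list of dicts, best first, with "score" (0 to 1); they miss things now and then, are a little off and sometimes report something else, mostly with a low value. They report only what shows in the picture. A call takes as long as a camera call. They do not tell look-alikes from the thing itself.
- spot_in(name, camera): "extent" ([centre column, centre row, width, height] in pixels, round what is visible of it).
- regions_of(name, camera): "region" (420x560 bool, what is visible of it) and "extent" ([centre column, centre row, width, height] in pixels, round what is visible of it).
The state is a dict: "t": time; "joint_pos": joint angles; "qvel": joint speeds; "effort": joint torques, N m; "tcp_pos": TCP position; "ee_rot": TCP orientation; "wrist_force": force on the tool from outside, world axes, zero at the start; "moment": the same for the moment, N m; "grip_width": finger opening in mm.
Only numpy, scipy, OpenCV 4.12 (cv2) and the standard library are available. Lean on these libraries where they do the work, as an engineer would, in place of code of your own. Each camera call takes 0.05 s, during which the arm holds its last target. There are 200 camera calls.

TASK

Two small chart boards lie on the white desk riser. With the fingertips, push the one with the blue band across the riser until its whole blue band sticks out past the far edge (the edge away from the robot) and the rest still lies on the riser, square to that edge, so that the colleague on the other side can take it. Slide it flat, never lift it, and leave the red-banded board and everything else where they are.

Things in the scene. Friction and masses are not known exactly. Their poses are not given: they have to be found in the camera images.
- riser: fixed white desk riser, a plain flat shelf 280 mm deep (its x) x 540 mm wide (its y) x 60 mm high; origin at the centre of its underside, at table height. Its x axis points away from the robot, square to its far edge, its z up. It may be turned up to 0.2 rad. The boards, the jar and the stamp rest on its top.
- riser_edge (a point): middle of the riser's far top edge, 60 mm above the table; same axes as the riser: x points out over the edge (away from the robot), y runs along the edge, z up
- blue_board: loose chart board with a BLUE band, a rigid slab 130 mm long (x) x 100 wide (y) x 8 thick, 0.16 kg, flat on the riser; origin at the centre of its underside. x points to its front end, towards the far edge (up to 0.25 rad askew at first). The band covers the front 40 mm; behind it a white sheet and a steel clip, 3 mm proud. It starts with its front 10 to 50 mm short of the edge and stays where it is left.
- blue_board_front (a point): middle of the blue board's front end, on its underside, 65 mm ahead of its origin; same axes as the board
- red_board: loose board of the same make with a RED band, lying beside the blue one on the riser, either to its left or its right, centres about 210 mm apart; origin at the centre of its underside. To be left alone.
- cream_jar: small white jar with a blue cap, 44 mm across, 60 mm tall, standing at one end of the riser's top; origin at the centre of its underside. To be left alone.
- stamp: rubber stamp with a dark wooden knob, foot 36 x 22 mm, 63 mm tall, standing at the other end of the riser's top; origin at the centre of its underside. To be left alone.
- gel_bottle: white gel bottle with a blue cap, 60 mm across, 170 mm tall, on the table left of the riser; origin at the centre of its underside. To be left alone.
- spray_bottle: green bottle, 64 mm across, 160 mm tall, on the table right of the riser; origin at the centre of its underside. To be left alone.
- mug: blue mug, 80 mm across, 90 mm tall, on the table right of the riser; origin at the centre of its underside. To be left alone.
- probe: white hand-held ultrasound probe, about 140 x 56 x 22 mm, lying on the table left of the riser; origin at the centre of its underside. To be left alone.
Not all that is in view belongs to the job. Leave any purple look-alike of the blue_board alone.

How it is judged (in metres and radians):
On the way:
1. the blue board's front end comes out past the riser's far edge while it lies flat (x of blue_board_front in the frame of riser_edge above 0.01 m and z of blue_board in the frame of riser_edge between -0.004 and 0.004 m and angle between blue_board's own z axis and vertical below 0.04 rad), for 0.1 s.
At the end, for the whole second after the job is handed in: the middle of the blue board's front end is 40 mm (within 8 mm) past the riser's far edge, the board is square to the edge within 0.12 rad (7 degrees), flat on the riser and at rest; the red board has moved less than 20 mm and the other bystanders less than 25 mm (x of blue_board_front in the frame of riser_edge between 0.032 and 0.048 m and angle between the x axis of blue_board and the x axis of riser_edge, either way round below 0.12 rad and linear speed of blue_board below 0.01 m/s and z of blue_board in the frame of riser_edge between -0.004 and 0.004 m and angle between blue_board's own z axis and vertical below 0.04 rad and distance of red_board from where it was at the start of the episode below 0.02 m and distance of each of cream_jar, stamp, gel_bottle, spray_bottle, mug, probe from where it was at the start of the episode below 0.025 m); the robot touches nothing.
It fails at once if the blue board is lifted off the riser or tipped up (z of blue_board in the frame of riser_edge above 0.012 m or angle between blue_board's own z axis and vertical above 0.2 rad).
It fails at once if the red board is moved (20 mm or more) or another bystander is moved (25 mm or more) (not (distance of red_board from where it was at the start of the episode below 0.02 m) or not (distance of cream_jar from where it was at the start of the episode below 0.025 m) or not (distance of stamp from where it was at the start of the episode below 0.025 m) or not (distance of gel_bottle from where it was at the start of the episode below 0.025 m) or not (distance of spray_bottle from where it was at the start of the episode below 0.025 m) or not (distance of mug from where it was at the start of the episode below 0.025 m) or not (distance of probe from where it was at the start of the episode below 0.025 m)).
It also fails if it takes over 35 s, if anything falls off the work surface, if the arm or the gripper's body presses on something with over 40 N, if the wrist force passes 120 N, or if a joint passes its speed limit or range.

## Working session

There is one attempt and no reset: what is moved stays moved. The work goes in short steps, each a Python script; the robot and the scene stay as the last script left them, time stands still between calls to the robot, and variables do not carry over. Pictures are saved under pics/ and viewed, about 8 in all and at most 12, crops included, and the job is handed in when it is done.

```bash
mkdir -p pics; ls
python3 - <<'E'
from station import *
import cv2
for n in("scene","top"):
    im=get_image(n); cv2.imwrite(f"pics/{n}0.png",im[:,:,::-1])
    c=get_calibration(n); print(n,c)
    for k in("blue_board","red_board","riser","cream_jar","stamp"):
        print(k,[(round(d["score"],2),[round(v) for v in d["extent"]]) for d in spot_in(k,n)])
print(get_obs()); print(get_calibration("wrist"))
E
```

```text
pics
scene {'fx': 533.9631798111945, 'fy': 533.9631798111945, 'cx': 276.5912453920681, 'cy': 212.7541188813966, 'R': array([[-0.43794113,  0.89886172, -0.0159741 ],
       [ 0.64061967,  0.29955636, -0.70701656],
       [-0.63072498, -0.31986495, -0.70701655]]), 't': array([ 207.11539063, -304.53162169, 1810.29905722])}
blue_board [(0.93, [276, 226, 62, 47]), (0.65, [358, 327, 73, 58])]
red_board [(0.81, [216, 200, 58, 44]), (0.62, [98, 189, 28, 60])]
riser [(0.59, [257, 213, 224, 137]), (0.59, [274, 223, 58, 42])]
cream_jar [(0.82, [188, 163, 15, 23]), (0.32, [459, 247, 39, 34])]
stamp [(0.74, [328, 233, 17, 24]), (0.24, [273, 225, 56, 49])]
top {'fx': 543.5218782568772, 'fy': 543.5218782568772, 'cx': 281.1601402364356, 'cy': 203.88712501703162, 'R': array([[-0.0043301 , -0.99998859,  0.00201568],
       [-0.98969713,  0.00399705, -0.14312095],
       [ 0.14311126, -0.00261464, -0.98970315]]), 't': array([  32.96767491,  566.07689052, 1840.87185475])}
blue_board [(0.87, [197, 156, 39, 47]), (0.68, [163, 202, 23, 21])]
red_board [(0.94, [333, 206, 31, 37])]
riser [(0.81, [303, 220, 1
[... 468 characters left out ...]
763409, 231.35286811]), 'ee_rot': array([-1.79999549e+02, -3.85867500e-03,  7.71770319e+01]), 'wrist_force': array([-0.08295327, -0.06067494,  0.50484657]), 'moment': array([-0.04582267, -0.03601644, -0.00706848]), 'grip_width': 85.42872141243262}
{'fx': 316.4994230634841, 'fy': 316.4994230634841, 'cx': 284.1584142702811, 'cy': 207.22941745377156, 'mount': array([[ 9.99999933e-01, -6.73104128e-05, -3.60365723e-04,
         4.75608019e-01],
       [ 1.64954230e-04,  9.60482984e-01,  2.78338660e-01,
        -7.05595788e+01],
       [ 3.27390055e-04, -2.78338701e-01,  9.60482931e-01,
        -1.44040464e+02],
       [ 0.00000000e+00,  0.00000000e+00,  0.00000000e+00,
         1.00000000e+00]])}
```

Run:
```python
import cv2
a=cv2.imread("pics/top0.png"); cv2.imwrite("pics/topc.png",cv2.resize(a[100:310,140:420],None,fx=2.8,fy=2.8,interpolation=cv2.INTER_CUBIC))
```

```text
(no output)
```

View pics/scene0.png

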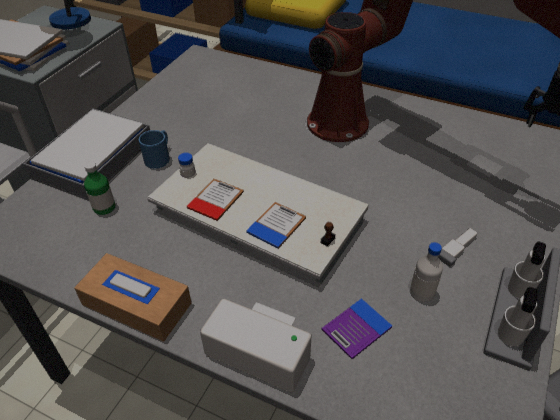

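View pics/topc.png

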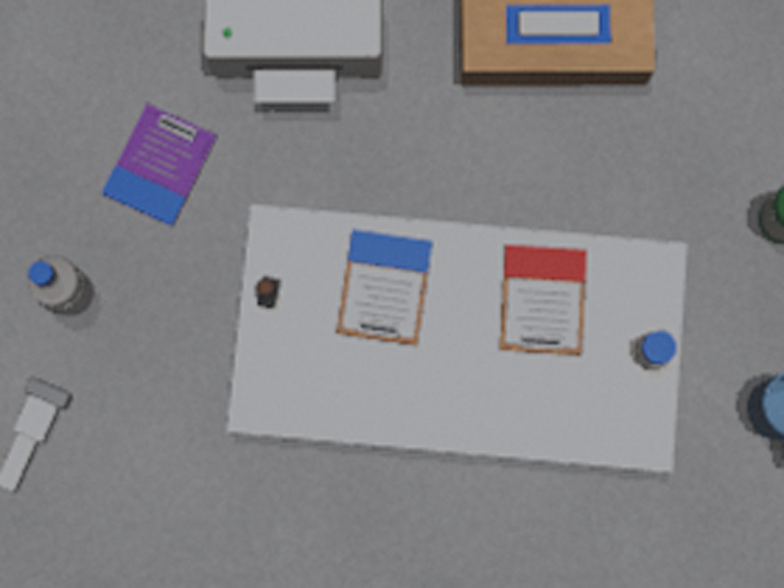

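The scene shows two things that could be the target:
- **On the riser:** the blue-banded board with a white sheet, at scene (276,226) and top (277,202).
- **On the table:** the purple look-alike, at scene (358,327) and top (197,156), which the detector ranks first in the top view.

The brown box with a blue label, scene (131,287), is a distractor. I choose the board on the riser. Next is a close look at it from above with the wrist camera.

```bash
cat > h.py <<'E'
from station import *
import numpy as np, cv2
from scipy.spatial.transform import Rotation as Ro
def ray(uv,n,z,obs=None):
    c=get_calibration(n); d=np.array([(uv[0]-c["cx"])/c["fx"],(uv[1]-c["cy"])/c["fy"],1])
    if n=="wrist":
        M=c["mount"]; R=Ro.from_euler("xyz",obs["ee_rot"],degrees=True).as_matrix()
        o=R@M[:3,3]+obs["tcp_pos"]; d=R@M[:3,:3]@d
    else: o=-c["R"].T@c["t"]; d=c["R"].T@d
    return o+d*(z-o[2])/d[2]
E
python3 - <<'E'
from h import *
f=lambda x,y:(140+x/2.8,100+y/2.8)
FL,FR,NL,NR=[ray(f(*p),"top",60)[:2] for p in((250,206),(685,242),(230,433),(672,469))]
print(FL,FR,NL,NR, np.linalg.norm(FL-FR),np.linalg.norm(FL-NL))
e=FL-FR; th=np.degrees(np.arctan2(-e[0],e[1])); print("theta",th)
b=[ray(f(*p),"top",68)[:2] for p in((351,232),(432,239),(338,334),(418,343))]; c=np.mean(b,0); print(c,b)
# wrist look
goto([c[0]-40,c[1],330],[180,0,90+th]); wait(.3)
o=get_obs(); im=get_image("wrist"); np.save("o1.npy",o,allow_pickle=True)
cv2.imwrite("pics/w1.png",im[:,:,::-1]); print(o["tcp_pos"],o["ee_rot"],o["t"])
E
```

```text
[669.91021525 209.31577103] [ 622.71611243 -325.92416606] [390.91106558 230.84722061] [ 345.46263163 -301.50992477] 537.3165487845544 279.82874913035414
theta -5.03895105541964
[567.40683974  43.41811061] [array([635.36146757,  84.55875905]), array([626.26079657, -14.60268317]), array([509.69063363, 100.34999373]), array([498.31446118,   3.36637284])]
[527.38389385  43.80283676 329.9307838 ] [-1.79992871e+02 -8.87931338e-04  8.49996467e+01] 3.3583
```

View pics/w1.png

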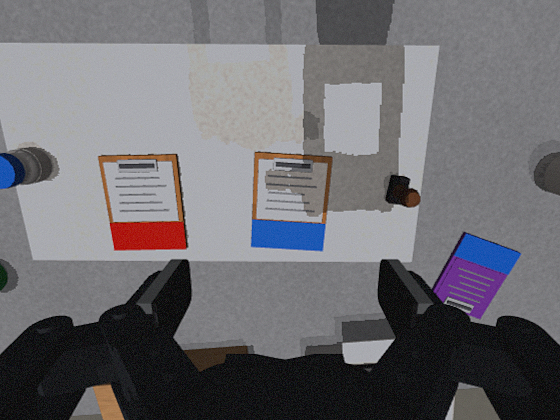

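The wrist view shows the target (blue band, white sheet, brown frame) with its corners at (251,248), (324,250), (256,152) and (332,156). The riser's far edge is at row ~262, and the purple one is off the riser at (478,270). The choice holds, so I'll measure accurately.

```bash
cat >> h.py <<'E'
def measure(img,o,e_cols,b_region,zoff=0):
    "far edge line through (columns e_cols), board blob corners -> riser frame"
    P=[]
    g=cv2.GaussianBlur(img,(3,3),0).astype(float).mean(2)
    for c,r0,r1 in e_cols:
        col=g[r0:r1,c]; d=np.diff(col); k=int(np.argmin(d))
        w=-d[max(k-2,0):k+3].clip(max=0); P.append(ray((c,r0+.5+(w@np.arange(max(k-2,0),max(k-2,0)+len(w)))/w.sum()),"wrist",60,o)[:2])
    P=np.array(P); vx,vy,x0,y0=cv2.fitLine(P.astype(np.float32),cv2.DIST_HUBER,0,.1,.001).ravel()
    s=np.sign(vy); Y=np.array([vx*s,vy*s]); X=np.array([Y[1],-Y[0]]); p0=np.array([x0,y0])
    res=(P-p0)@X
    hsv=cv2.cvtColor(img,cv2.COLOR_RGB2HSV); m=((hsv[...,0]>100)&(hsv[...,0]<122)&(hsv[...,1]>120)).astype(np.uint8)
    x,y,w,h=b_region; mm=np.zeros_like(m); mm[y:y+h,x:x+w]=m[y:y+h,x:x+w]
    cn=max(cv2.findContours(mm,cv2.RETR_EXTERNAL,cv2.CHAIN_APPROX_NONE)[0],key=cv2.contourArea)[:,0]
    W=np.array([ray(p,"wrist",68,o)[:2]-p0 for p in cn]); Q=np.c_[W@X,W@Y]
    bx=cv2.minAreaRect((Q*10).astype(np.float32)); c=cv2.boxPoints(bx)/10
    return dict(p0=p0,X=X,theta=np.degrees(np.arctan2(X[1],X[0])),res=np.abs(res).max(),box=c)
E
python3 - <<'E'
from h import *
o=np.load("o1.npy",allow_pickle=True).item(); im=cv2.imread("pics/w1.png")[:,:,::-1].copy()
r=measure(im,o,[(c,251,275) for c in list(range(60,150,6))+list(range(195,370,6))],(235,200,110,60))
print(r)
for p in((251,248),(324,250),(256,152),(332,156),(32,261.5),(412,262),(438,46)):
    z=60 if p[1]>255 or p[1]<50 else 68
    q=ray(p,"wrist",z,o)[:2]; d=q-r["p0"]; print(p,q,d@r["X"],d@np.array([-r["X"][1],r["X"][0]]))
E
```

```text
{'p0': array([648.3738  , -55.787193], dtype=float32), 'X': array([ 0.99564976, -0.09317461], dtype=float32), 'theta': np.float32(-5.3462663), 'res': np.float64(0.3139353748963618), 'box': array([[-65.70413 ,  44.867607],
       [-26.298635,  42.49605 ],
       [-20.335835, 141.57324 ],
       [-59.741333, 143.9448  ]], dtype=float32)}
(251, 248) [628.97231287 -10.96296594] -23.49354504467716 42.821506989708325
(324, 250) [640.80452633  89.7571326 ] -21.097360161297622 144.20591025824788
(256, 152) [498.39028525  10.72583477] -155.5283543221377 52.249027053564184
(332, 156) [511.87893063 106.73561393] -151.04406125271916 149.0979393775308
(32, 261.5) [ 625.78126617 -327.31787523] 2.8055343015078336 -272.4545054652022
(412, 262) [674.04126461 215.20717973] 0.30603137900442756 272.207038957786
(438, 46) [394.1588327 239.026822 ] -280.57822918504417 269.8451244695764
```

```bash
cat >> h.py <<'E'
p0=np.array([648.374,-55.787]); TH=-5.346; X=np.array([np.cos(np.radians(TH)),np.sin(np.radians(TH))]); Y=np.array([-X[1],X[0]])
A=[180,0,90+TH]
def W(x,y,z): return [*(p0+x*X+y*Y),z]
E
python3 - <<'E'
from h import *
grip(60); goto(W(-200,97,110),A)
move_l(W(-200,97,76),speed=100); wait(.2)
f0=get_obs()["wrist_force"]; z=76
while z>45:
    z-=1.5; move_l(W(-200,97,z),speed=30); wait(.05)
    f=get_obs()["wrist_force"]-f0
    if abs(f[2])>3: break
o=get_obs(); print(z,f,o["tcp_pos"],o["t"],o["grip_width"])
move_l(W(-200,97,o["tcp_pos"][2]+3.5),speed=30); wait(.1); o=get_obs(); print(o["tcp_pos"],o["wrist_force"]-f0,o["t"])
E
```

```text
53.5 [-4.21335865 -0.57544051 11.2178349 ] [458.34474186  59.42933951  54.94065087] 9.8917 60.228477166287924
[458.09822558  59.42881089  58.22027667] [-1.5226314  -0.31957556 -0.15478195] 10.3083
```

Run:
```python
from h import *
f0=get_obs()["wrist_force"]; z=58.3
for x in(-170,-150,-130,-110):
    move_l(W(x,97,z),speed=45); o=get_obs(); print(x,o["wrist_force"]-f0,o["tcp_pos"][2],o["t"])
wait(.2); o=get_obs(); d=o["tcp_pos"][:2]-p0; print(d@X,d@Y)
im=get_image("wrist"); np.save("o2.npy",o,allow_pickle=True); cv2.imwrite("pics/w2.png",im[:,:,::-1])
im=get_image("top"); cv2.imwrite("pics/t2.png",cv2.resize(im[140:280,210:400,::-1],None,fx=4,fy=4,interpolation=cv2.INTER_CUBIC))
```

```text
-170 [ 0.75463278  0.36361839 -0.02803823] 58.11219113120497 11.125
-150 [1.39279164 0.25886673 0.74730236] 58.37341571495563 11.7167
-130 [0.79644935 0.10029622 0.74529198] 58.366480527229356 12.3083
-110 [1.49904719 0.11655056 0.67331706] 58.34675268522614 12.9
-110.12414808306131 97.01117831622219
```

View pics/w2.png

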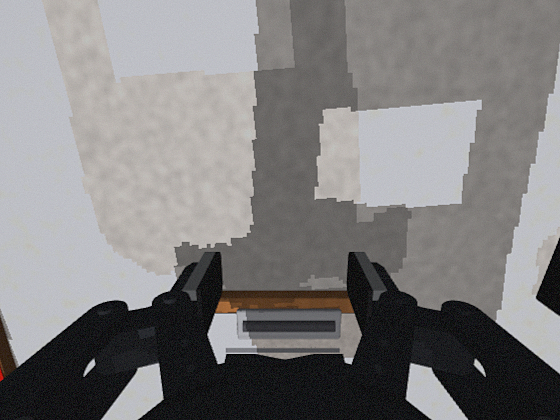

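View pics/t2.png

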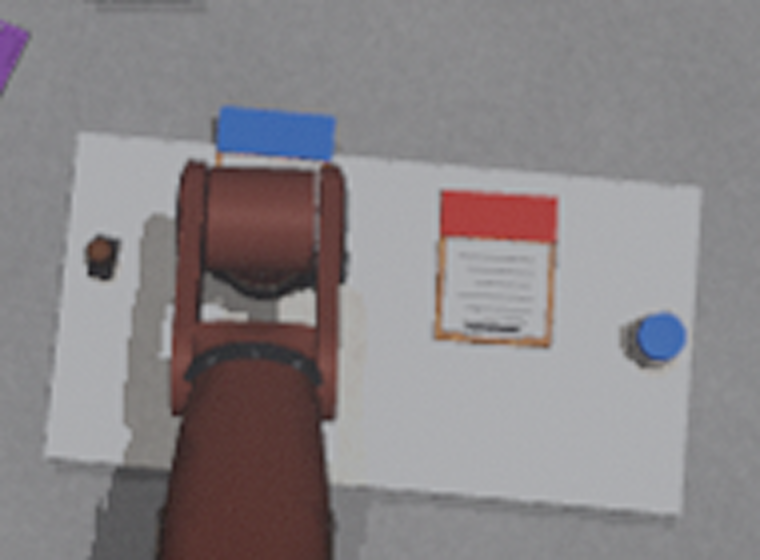

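The wrist view shows both fingers flat against the board's rear edge (row ~290). The top view shows the board square, with most of the band past the edge (band rows 107–157, riser edge ~147). I'll back off and measure.

Run:
```python
from h import *
move_l(W(-135,97,58.3),speed=80); move_l(W(-135,97,130),speed=200)
goto([527.4,43.8,330],A); wait(.3)
o=get_obs(); im=get_image("wrist"); cv2.imwrite("pics/w3.png",im[:,:,::-1]); print(o["t"])
r=measure(im,o,[(c,251,275) for c in list(range(60,150,6))+list(range(195,240,6))+list(range(345,370,6))],(225,215,130,90)); print(r)
```

```text
15.2833
{'p0': array([ 635.2097 , -187.14478], dtype=float32), 'X': array([ 0.9975183 , -0.07040758], dtype=float32), 'theta': np.float32(-4.0373974), 'res': np.float64(13.747027562777681), 'box': array([[-2.0759754e-01,  1.8160091e+02],
       [ 3.8949150e+01,  1.8071194e+02],
       [ 4.1219612e+01,  2.8072107e+02],
       [ 2.0628662e+00,  2.8161005e+02]], dtype=float32)}
```

View pics/w3.png

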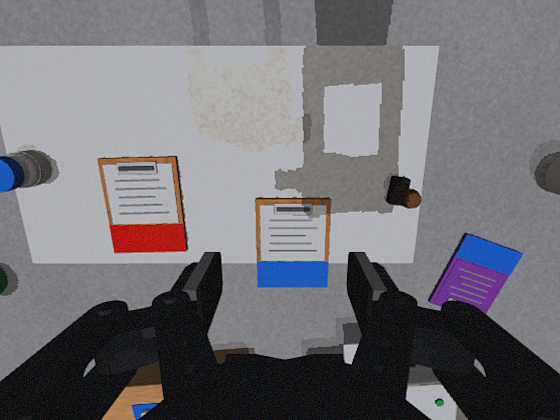

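The front is about 288 and the edge about 263. Some edge columns hit the now-narrower fingers, so I'll refit without them.

Run:
```python
from h import *
o=get_obs(); im=cv2.imread("pics/w3.png")[:,:,::-1].copy()
r=measure(im,o,[(c,254,274) for c in list(range(50,145,5))+[228,232,236,240,244,248]+[336,339,342,345]+[400,405]],(225,215,130,90)); print(r)
```

```text
{'p0': array([ 642.7541 , -124.57117], dtype=float32), 'X': array([ 0.9957315 , -0.09229721], dtype=float32), 'theta': np.float32(-5.295778), 'res': np.float64(0.27660038462612346), 'box': array([[ -5.1375713, 118.532326 ],
       [ 34.113003 , 118.5023   ],
       [ 34.18968  , 218.70047  ],
       [ -5.060895 , 218.7305   ]], dtype=float32)}
```

Front now at about +34.5 mm, yaw about 0°. One last push of +6 mm, with the same finger pose, then a check.

Run:
```python
from h import *
goto(W(-140,97,110),A); move_l(W(-140,97,58.3),speed=120)
move_l(W(-116,97,58.3),speed=60); move_l(W(-104,97,58.3),speed=30); wait(.15)
o=get_obs(); d=o["tcp_pos"][:2]-p0; print(d@X,d@Y,o["tcp_pos"][2],o["wrist_force"])
move_l(W(-135,97,58.3),speed=80); move_l(W(-135,97,130),speed=200)
goto([527.4,43.8,330],A); wait(.3)
o=get_obs(); im=get_image("wrist"); cv2.imwrite("pics/w4.png",im[:,:,::-1]); print(o["t"])
r=measure(im,o,[(c,254,274) for c in list(range(50,145,5))+[228,232,236,240,244,248]+[336,339,342,345]+[400,405]],(225,215,130,90)); print(r)
```

```text
-104.00670454170138 97.00043880015114 58.33002094533644 [-0.94747325 -0.27630409  0.09683924]
20.2083
{'p0': array([ 642.0896 , -122.52742], dtype=float32), 'X': array([ 0.99576235, -0.09196378], dtype=float32), 'theta': np.float32(-5.276592), 'res': np.float64(0.3296916413027111), 'box': array([[ -0.46628118, 116.57107   ],
       [ 38.92289   , 116.52676   ],
       [ 39.03552   , 216.64792   ],
       [ -0.35365295, 216.69223   ]], dtype=float32)}
```

View pics/w4.png

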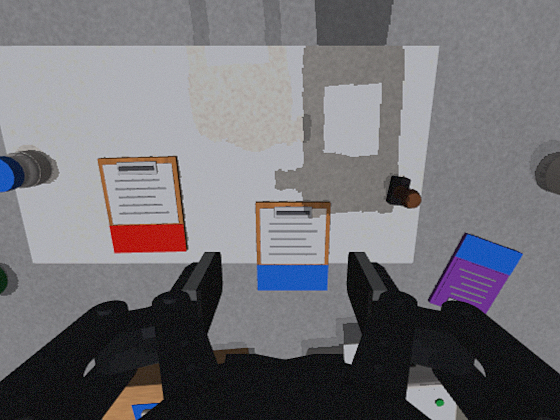

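The front is now at about +39 mm (39.5 mm with the half-pixel allowance) and yaw is about 0°. The red board is at (143,204), the same place as in the previous view, and the arm is clear. Handing in.

```bash
python3 -c "
from station import *
print(sign_off())"
```

```text
the job is handed in; nothing more can be done
None
```

I pushed the blue-banded board across the riser with two spread fingertips against its rear edge. It took two strokes, the second a 6 mm correction, and I handed the job in at about 20 s of the 35 s allowed.

- **Position:** the last wrist-camera measurement put the front end about 39 mm past the far edge, where the target is 40 ± 8 mm. The back of the blue band was level with the edge.
- **Squareness:** the board was within about 0.1° of square to the edge.
- **Disagreement:** working from the finger position and an assumed 11 mm pad half-width gives about 37 mm instead. Both figures are within tolerance.
- **Other objects:** the red board, jar and stamp looked unmoved in the last wrist view. I did not recheck the table objects, but the arm never went near them after leaving its start position.
- **Flatness:** I did not measure this separately. The board looked flat in the last view and there was little vertical force during the push.
- **Arm:** it was clear of everything at hand-in, with the fingers about 26 cm above the board.

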